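# Sort out the overweight centrifuge bucket

## Robot

A 6-joint arm with a two-finger parallel gripper is mounted at the origin on a cart in front of the work surface, level with it; the furniture and walls round the work are solid. World frame = base frame: x ahead of the robot, y to its left, z up, the work surface at z = 0. Lengths are in m, angles in degrees, forces in N, time in s.
With the tool pointing down it reaches from about 0.35 to 0.875 m from the base axis. Payload 4.2 kg.
Tool frame: the origin (TCP) lies between the finger pads; the fingertips stand 8 mm ahead of it and the grasp point (between the pads) lies 11 mm behind it; x points along the fingers, y is the direction in which the jaws open and shut, and the axes are right-handed (so a half turn about x gives the same grasp; the last joint's range is limited). The gripper opens to 87 mm and grips with 3 to 60 N. Pads are 19 mm wide; open, the fingers measure 117 mm over their backs; the gripper's body (75 mm by 190 mm) begins 51 mm behind the grasp point.
Start: joints at [90.734, 22.042, 0.453, 0, -68.411, -14.817], TCP at [0.152, 0.606, 0.231] pointing down, gripper open.
Joint ranges: [-179.83, 179.83], [-69.29, 118.12], [-61.27, 80.66], [-181.25, 117.63], [-171.15, -9.14], [-177.46, 177.46]. Speed limits (degrees/s): [159.86, 159.86, 180, 180, 180, 180].

## Interface

Orientations are given as a 3x3 rotation matrix whose columns are the frame's x, y, z axes.
In Python, from station import r gives the robot as it stands. The module is installed in compiled form; this text tells all that it offers.
- The arm moves only by the tool move_arm, never from a script. Its argument "increments" is one flat list of numbers, 7 for each row, row after row: the turn, a rotation vector about the tool's x, y, z in degrees, then the shift along the tool's x, y, z in m, then the finger opening in m, from 0 to 0.087. A call has 1 to 12 rows; each row is the pose to reach, as a shift and turn from the pose commanded when the call began, along the tool's axes at that moment; what a row does not reach only later rows make up. A row lasts 1/12 s, in which the tool goes at most 41.7 mm and 7.16 degrees, less where a joint would pass 70% of its speed; a pose out of reach is approached as far as the arm can. A call with a gripper value outside its range is refused whole. The fingers move at their own pace and stop on an object; the grip force is fixed at half the most. Time passes only in rows, so rows that repeat a pose let the fingers close. It gives the time, the measured TCP pose, the force and the opening at its end, in the units of the state.
- r.sense(): the state, without advancing time (a new reading comes with each control period).
- r.capture(name): name is "scene" or "top" or "wrist"; returns the picture (400x640x3 uint8, red, green, blue); there is no depth.
- r.calibration(name): a dict with "fx", "fy", "cx", "cy" (pixels), "rvec" (rotation vector, rad) and "tvec" (3), from world to camera coordinates, as OpenCV has them; the wrist camera has in their place "tool_from_camera" (4x4, takes a point from camera to tool coordinates, whose origin is the TCP and whose axes are the tool frame's). Camera axes: x right, y down, z forward; pixel columns grow to the right and rows downward; lengths in m; the calibration is good to about 2 mm. A picture is of the moment at which its call begins: read the wrist's pose just before it. calibration takes no time and is no camera call.
- r.finish_job(): hands the job in, once; it reports no verdict.
The state is a dict: "time_s": time; "joints": joint angles; "joint_velocities": joint speeds; "effort": joint torques, N m; "tcp_pos": TCP position; "ee_rot": TCP orientation; "wrist_force": force on the tool from outside, world axes, zero at the start; "moment": the same for the moment, N m; "gripper_width": opening from 0.0 (shut) to 1.0 (fully open).
Only numpy, scipy, OpenCV 4.12 (cv2) and the standard library are available. Lean on these libraries where they do the work, as an engineer would, in place of code of your own. Each camera call takes 0.05 s, during which the arm holds its last target.

## Task

The two orange-lidded centrifuge buckets have to balance each other, and one is too heavy. Lift each in turn by its lid grip to feel which is heavier, hanging nothing until you have had both off the bench; then hang the lighter one upright by its two pins in the notches of the steel rack (either place will do) and let go of it. Finish holding the heavier one up, upright and still, over the middle of the pink sample basket, a hand's breadth above its rim, where the technician will take it from you to remove tubes - do not let go - and leave the red pack, blue box and yellow pail alone.

Things in the scene. Friction and masses are not known exactly. Their poses are not given: they have to be found in the camera images.
- bucket_a: one of two outwardly identical closed centrifuge buckets, a and b, standing on the bench: round aluminium pot 67 mm in diameter, 140 mm tall with its orange lid and grip. One weighs 0.51 to 0.65 kg in all, the other 0.24 to 0.32 kg; nothing visible tells which, only lifting does. Origin at the centre of the foot, z up
- bucket_b: one of two outwardly identical closed centrifuge buckets, a and b, standing on the bench: round aluminium pot 67 mm in diameter, 140 mm tall with its orange lid and grip. One weighs 0.51 to 0.65 kg in all, the other 0.24 to 0.32 kg; nothing visible tells which, only lifting does. Origin at the centre of the foot, z up
- bucket_a_grip (a point): middle of the orange wing grip on the lid of bucket a: a flat upright bar 44 mm long (x), 18 mm thick (y), 42 mm tall, fixed; pinch its two broad sides. This point is 125 mm above the bucket's foot, 26 mm above the lid, 15 mm below the grip's top. x along the bar, z up
- bucket_b_grip (a point): middle of the orange wing grip on the lid of bucket b: a flat upright bar 44 mm long (x), 18 mm thick (y), 42 mm tall, fixed; pinch its two broad sides. This point is 125 mm above the bucket's foot, 26 mm above the lid, 15 mm below the grip's top. x along the bar, z up
- bucket_a_pins (a point): middle of the pin line of bucket a, on its axis, 70 mm above its foot, 55 mm below the grip point. Two steel pins 8 mm thick stick out along +y and -y, their ends 48 mm from the axis; the bucket hangs upright from them by its own weight
- bucket_b_pins (a point): middle of the pin line of bucket b, on its axis, 70 mm above its foot, 55 mm below the grip point. Two steel pins 8 mm thick stick out along +y and -y, their ends 48 mm from the axis; the bucket hangs upright from them by its own weight
- bucket_rack: fixed steel rack, 210 mm long (x), 87 wide (y), 127 tall, on either side of the robot: two upright side plates, 77 mm apart inside, each with two white-lined notches in its top edge, 50 mm either side of the middle, 27 mm wide at the top, narrowing to 10 mm. A bucket is let down between the plates, a pin into each plate's notch; hung, its foot is 37 mm up. Origin on the bench under the middle
- rack_place0 (a point): centre of a hanging place of the bucket rack: the point where the middle of the bucket's pin line comes to lie when it hangs there, 107 mm above the bench, midway between the two side plates. x along the rack, y across it; a bucket brought in from beside must pass with its foot above the 127 mm plate tops (the place at the rack's -x end)
- rack_place1 (a point): centre of a hanging place of the bucket rack: the point where the middle of the bucket's pin line comes to lie when it hangs there, 107 mm above the bench, midway between the two side plates. x along the rack, y across it; a bucket brought in from beside must pass with its foot above the 127 mm plate tops (the place at the rack's +x end)
- pink_basket: fixed pink slotted basket, 217 mm (x) by 243 mm (y), rim 79 mm above the bench, with capped tubes lying in it; origin on the bench under its middle. It stands on the other side from the rack
- red_pack: bystander: pale red pack of caps, 58 x 82 x 49 mm, loose; origin at the centre of its underside
- blue_box: bystander: small blue box, 50 x 30 x 30 mm, loose; origin at the centre of its underside
- yellow_pail: bystander: open yellow pail, 104 mm in diameter, 94 mm tall, loose; origin at the centre of its underside
There are look-alikes about, which are no part of the job. What is shaped like the bucket_b but green is not meant. Leave any purple look-alike of the bucket_a alone.

How it is judged (in metres and radians):
On the way, in this order (a step that is already met when the one before it is completed fails the run):
1. the heavier bucket has been lifted clear of the bench by the fingers, before the lighter one hangs (bucket_a_c0 and bucket_b_c0 are the inner floors that carry the hidden contents) (((contact force between bucket_a_c0 and anything else above 2.2 N and contact force between bucket_b_c0 and anything else below 2.2 N and (height (world z) of bucket_a above 0.008 m and contact force between bucket_a and the fingers above 1 N)) or (contact force between bucket_b_c0 and anything else above 2.2 N and contact force between bucket_a_c0 and anything else below 2.2 N and (height (world z) of bucket_b above 0.008 m and contact force between bucket_b and the fingers above 1 N)))), for 0.3 s.
2. the lighter bucket hangs by both pins in a place of the rack, upright, at rest and released (((contact force between bucket_a_c0 and anything else above 2.2 N and contact force between bucket_b_c0 and anything else below 2.2 N and ((horizontal distance between bucket_b_pins and rack_place0 below 0.01 m or horizontal distance between bucket_b_pins and rack_place1 below 0.01 m) and height (world z) of bucket_b_pins between 0.102 and 0.112 m and angle between bucket_b's own z axis and vertical below 0.15 rad and linear speed of bucket_b below 0.03 m/s and contact force between bucket_b and the fingers below 0.1 N)) or (contact force between bucket_b_c0 and anything else above 2.2 N and contact force between bucket_a_c0 and anything else below 2.2 N and ((horizontal distance between bucket_a_pins and rack_place0 below 0.01 m or horizontal distance between bucket_a_pins and rack_place1 below 0.01 m) and height (world z) of bucket_a_pins between 0.102 and 0.112 m and angle between bucket_a's own z axis and vertical below 0.15 rad and linear speed of bucket_a below 0.03 m/s and contact force between bucket_a and the fingers below 0.1 N)))), for 0.3 s.
At the end, for the whole second after the job is handed in: lighter bucket hangs released in a rack place (within 10 mm in plan, 5 mm in height, 0.15 rad of upright, at rest); heavier held still by the fingers, foot over 115 mm above the bench, axis within 70 mm of the basket's middle, within 0.25 rad of upright, touching neither basket nor rack (((contact force between bucket_a_c0 and anything else above 2.2 N and contact force between bucket_b_c0 and anything else below 2.2 N and ((horizontal distance between bucket_b_pins and rack_place0 below 0.01 m or horizontal distance between bucket_b_pins and rack_place1 below 0.01 m) and height (world z) of bucket_b_pins between 0.102 and 0.112 m and angle between bucket_b's own z axis and vertical below 0.15 rad and linear speed of bucket_b below 0.03 m/s and contact force between bucket_b and the fingers below 0.1 N) and ((height (world z) of bucket_a above 0.115 m and contact force between bucket_a and the fingers above 1 N) and horizontal distance between bucket_a and pink_basket below 0.07 m and angle between bucket_a's own z axis and vertical below 0.25 rad and linear speed of bucket_a below 0.03 m/s and contact force between bucket_a and pink_basket below 0.1 N and contact force between bucket_a and bucket_rack below 0.1 N)) or (contact force between bucket_b_c0 and anything else above 2.2 N and contact force between bucket_a_c0 and anything else below 2.2 N and ((horizontal distance between bucket_a_pins and rack_place0 below 0.01 m or horizontal distance between bucket_a_pins and rack_place1 below 0.01 m) and height (world z) of bucket_a_pins between 0.102 and 0.112 m and angle between bucket_a's own z axis and vertical below 0.15 rad and linear speed of bucket_a below 0.03 m/s and contact force between bucket_a and the fingers below 0.1 N) and ((height (world z) of bucket_b above 0.115 m and contact force between bucket_b and the fingers above 1 N) and horizontal distance between bucket_b and pink_basket below 0.07 m and angle between bucket_b's own z axis and vertical below 0.25 rad and linear speed of bucket_b below 0.03 m/s and contact force between bucket_b and pink_basket below 0.1 N and contact force between bucket_b and bucket_rack below 0.1 N)))); the arm keeps its last pose, push and grip.
It fails at once if a bystander (red pack, blue box, yellow pail) is shifted by more than 20 mm (distance of any of red_pack, blue_box, yellow_pail from where it was at the start of the episode above 0.02 m).
It fails at once if a bucket is tipped by more than 0.7 rad (angle between any of bucket_a, bucket_b's own z axis and vertical above 0.7 rad).
It also fails if it takes over 72 s, if anything falls off the work surface, if the arm or the gripper's body presses on something with over 40 N, if the wrist force passes 120 N, or if a joint passes its speed limit or range.

## Working session

There is one attempt and no reset: what is moved stays moved. The work goes in short steps, Python scripts to look and compute and a tool call to move; the robot and the scene stay as the last step left them, time stands still between calls to the robot, and variables do not carry over. Pictures are saved under pics/ and viewed, and the job is handed in when it is done.

Besides the shell and the picture viewer there is one more tool, called after ">>>" as name(argument=value, ...) on one line, values as JSON. move_arm: Moves the arm, as the interface text tells. Its arguments: {"type":"object","properties":{"increments":{"type":"array","items":{"type":"number"}}},"required":["increments"]}

```bash
mkdir -p pics; python3 - <<'E'
from station import r
import cv2
s=r.sense();print(s)
for n in("scene","top","wrist"):
    im=r.capture(n);cv2.imwrite(f"pics/{n}0.png",im[:,:,::-1]);print(n,r.calibration(n))
E
```

```text
{'time_s': 0.0, 'joints': array([ 9.07333650e+01,  2.20899669e+01,  3.77941872e-01, -2.92642827e-02,
       -6.84116523e+01, -1.48161943e+01]), 'joint_velocities': array([ 0.07914049, -0.03181907,  0.18680842,  0.00459248, -0.02760148,
       -0.05850622]), 'effort': array([-1.18858334e-04, -3.90671253e+01,  1.87405300e+01,  4.21984345e+00,
        1.09161210e-02, -1.88376084e-04]), 'tcp_pos': array([0.15191901, 0.60563244, 0.2294547 ]), 'ee_rot': array([[-4.47262516e-04, -2.43506622e-01, -9.69899131e-01],
       [-2.16443261e-03, -9.69896721e-01,  2.43507015e-01],
       [-9.99997558e-01,  2.20819287e-03, -9.32552261e-05]]), 'wrist_force': array([-0.20135564, -0.79321834,  0.68063065]), 'moment': array([-0.01357349, -0.01306554, -0.00405074]), 'gripper_width': 0.9971971851766472}
scene {'fx': 390.12843372143993, 'fy': 390.12843372143993, 'cx': 322.94976332735985, 'cy': 202.10420452252137, 'rvec': array([ 1.05417492, -2.33101233,  1.11267215]), 'tvec': array([0.39953869, 0.36289192, 0.58369977])}
top {'fx': 396.8373112940141, 'fy': 396.8373112940141, 'cx': 325.77690979011277, 'cy': 200.0030877544525, 'rvec': array([ 2.03991311, -2.1678469 ,  0.23929208]), 'tvec': array([0.01931485, 0.6366674 , 1.14888048])}
wrist {'fx': 304.70613498637, 'fy': 304.70613498637, 'cx': 321.9259818691556, 'cy': 203.8236645662268, 'tool_from_camera': array([[ 5.31703537e-04, -2.53016150e-01,  9.67461909e-01,
        -1.53437847e-01],
       [ 9.99999795e-01, -2.11136751e-04, -6.04803590e-04,
         1.06786427e-03],
       [ 3.57291840e-04,  9.67462032e-01,  2.53015985e-01,
        -6.96926123e-02],
       [ 0.00000000e+00,  0.00000000e+00,  0.00000000e+00,
         1.00000000e+00]])}
```

View pics/scene0.png

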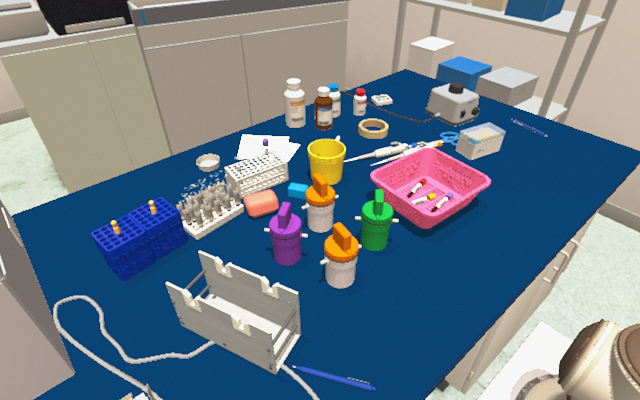

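View pics/top0.png

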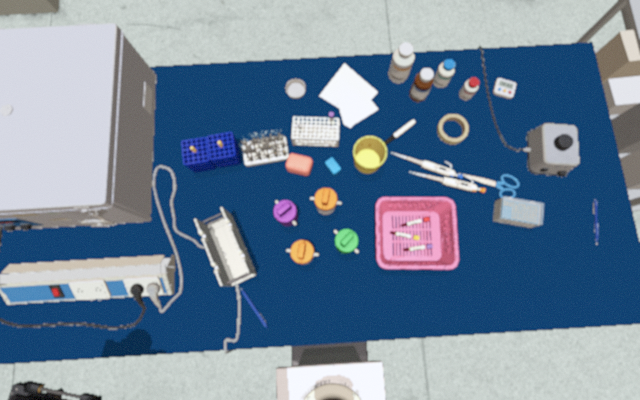

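View pics/wrist0.png

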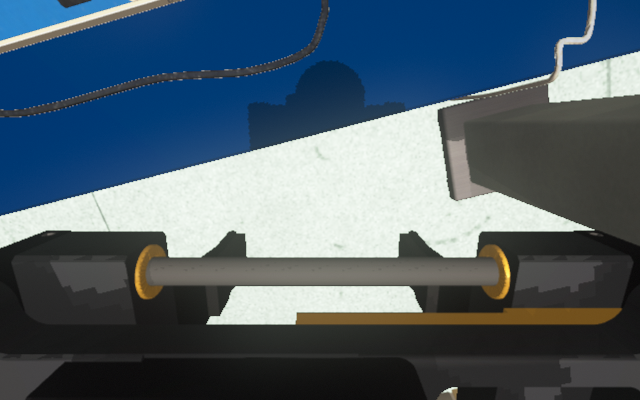

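```bash
cat > h.py <<'E'
import numpy as np,cv2
from station import r
C={n:r.calibration(n) for n in("scene","top","wrist")}
def K(n):c=C[n];return np.array([[c['fx'],0,c['cx']],[0,c['fy'],c['cy']],[0,0,1]])
def ext(n,s=None):
    if n=='wrist':
        s=s or r.sense();T=np.eye(4);T[:3,:3]=s['ee_rot'];T[:3,3]=s['tcp_pos'];T=np.linalg.inv(T@C[n]['tool_from_camera'])
        return T[:3,:3],T[:3,3]
    return cv2.Rodrigues(C[n]['rvec'])[0],C[n]['tvec']
def proj(n,P,s=None):
    R,t=ext(n,s);p=(R@np.atleast_2d(P).T).T+t;p=p@K(n).T;return p[:,:2]/p[:,2:]
def plane(n,uv,z,s=None):
    R,t=ext(n,s);d=R.T@np.linalg.solve(K(n),[uv[0],uv[1],1]);o=-R.T@t;return o+d*(z-o[2])/d[2]
def crop(n,im,x0,y0,x1,y1,k,name):
    c=cv2.resize(im[y0:y1,x0:x1],None,fx=k,fy=k,interpolation=cv2.INTER_CUBIC);cv2.imwrite('pics/'+name,c[:,:,::-1])
E
python3 - <<'E'
from h import *
im=r.capture("top");crop("top",im,180,130,380,280,4,"topc.png")
im=r.capture("scene");crop("scene",im,160,160,420,355,3,"scenec.png")
for uv in((326,192),(302,247),(285,207),(346,236)):print(plane("top",uv,.14))
print(plane("top",(417,233),.079),plane("top",(302,251),0))
E
```

```text
[ 0.64490848 -0.02078669  0.14      ]
[0.48944403 0.05649437 0.14      ]
[0.60762635 0.10005911 0.14      ]
[ 0.51300603 -0.06966976  0.14      ]
[ 0.51702568 -0.28601428  0.079     ] [0.49210504 0.0650437  0.        ]
```

View pics/topc.png

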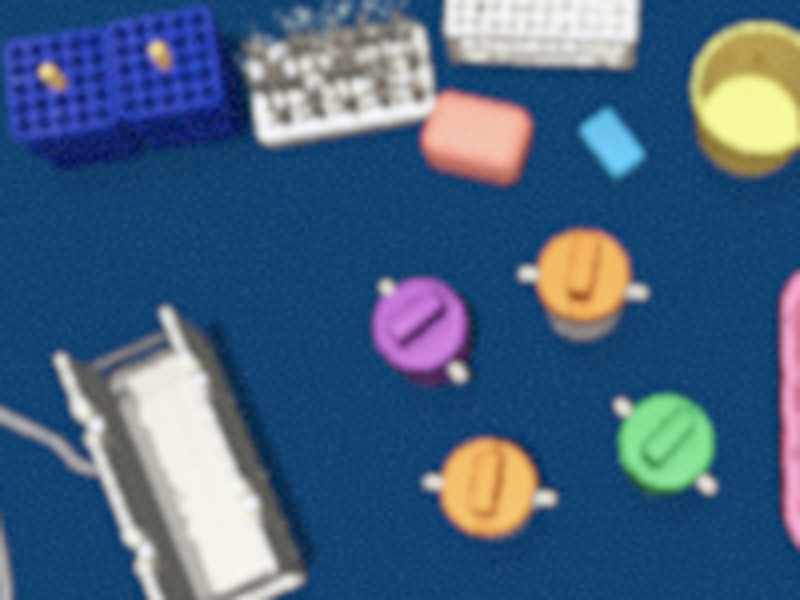

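View pics/scenec.png

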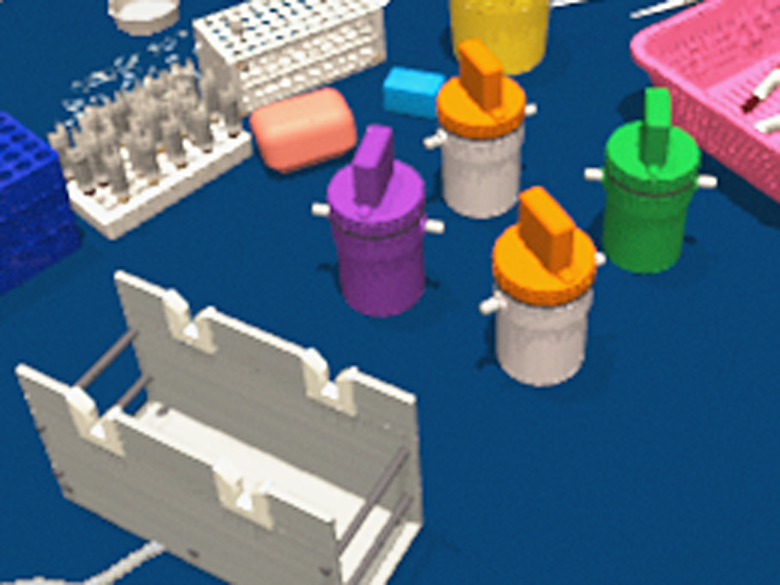

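```bash
cat > rack.py <<'E'
from h import *
from scipy.optimize import least_squares
def sc(a):return np.array(a)/3+160
def tc(a):return np.array(a)/4+[180,130]
# corners: plate outer top corners
obs=[('scene',sc((118,272)),1),('scene',sc((414,397)),2),('scene',sc((18,367)),3),('scene',sc((338,520)),4),
 ('top',tc((165,308)),1),('top',tc((305,578)),2),('top',tc((60,355)),3)]
loc={}
def W(p,l):
    x,y,a=p;c,s=np.cos(a),np.sin(a);return np.array([x+c*l[0]-s*l[1],y+s*l[0]+c*l[1],l[2]])
for f in (0,):
    L={1:(.105,-.041,.127),2:(-.105,-.041,.127),3:(.105,.041,.127),4:(-.105,.041,.127)}
    fun=lambda p:np.concatenate([proj(n,W(p,L[k]))[0]-uv for n,uv,k in obs])
    p0=[plane('top',(226,247),.1)[0],plane('top',(226,247),.1)[1],0.4]
    q=least_squares(fun,p0,loss='soft_l1');print(q.x,np.degrees(q.x[2]),q.fun.reshape(-1,2).round(1))
    p=q.x
    for s in(-.05,.05):print('place',W(p,(s,0,.107)))
for nm,pins,lid in(('near',[tc((432,482)),tc((546,497))],tc((489,487))),('far',[tc((527,273)),tc((638,291))],tc((584,275)))):
    a,b=[plane('top',u,.07) for u in pins];m=(a+b)/2;d=a-b
    print(nm,m,np.linalg.norm(d),'pin yaw',np.degrees(np.arctan2(d[1],d[0])),'lid',plane('top',lid,.099))
print('basket',[plane('top',u,.079) for u in((377,198),(457,197),(459,268),(377,268))])
E
python3 rack.py
```

```text
[0.50808924 0.28717503 0.38070254] 21.81264882890341 [[-0.1  0.1]
 [ 1.1  0.5]
 [ 0.6 -0.1]
 [-0.5 -1. ]
 [-0.3  0.3]
 [-7.4 -1.1]
 [-0.3  0.4]]
place [0.46166905 0.26859639 0.107     ]
place [0.55450943 0.30575367 0.107     ]
near [0.48102881 0.06053019 0.07      ] 0.08609613920398222 pin yaw 79.07215581125743 lid [0.48005491 0.05874748 0.099     ]
far [ 0.6354499 -0.018793   0.07     ] 0.08658701351875935 pin yaw 77.05754147476819 lid [ 0.63421256 -0.02001904  0.099     ]
basket [array([ 0.63162468, -0.1760114 ,  0.079     ]), array([ 0.61980017, -0.42026881,  0.079     ]), array([ 0.40656028, -0.39756584,  0.079     ]), array([ 0.42113883, -0.15724017,  0.079     ])]
```

```bash
cat >> h.py <<'E'
from scipy.spatial.transform import Rotation as Rt
def go(x,y,z,yaw):
    s=r.sense();R=s['ee_rot'];ty=np.array([np.cos(np.radians(yaw)),np.sin(np.radians(yaw)),0]);tx=np.array([0,0,-1.])
    G=np.column_stack([tx,ty,np.cross(tx,ty)])
    print('turn',Rt.from_matrix(R.T@G).as_rotvec(degrees=True).round(2),'shift',(R.T@(np.array([x,y,z])-s['tcp_pos'])).round(4),'yaw',np.degrees(np.arctan2(R[1,1],R[0,1])).round(2))
def st():
    s=r.sense();print(s['time_s'],'tcp',s['tcp_pos'].round(4),'F',s['wrist_force'].round(2),'M',s['moment'].round(3),'w',round(s['gripper_width']*.087,4),'yaw',np.degrees(np.arctan2(s['ee_rot'][1,1],s['ee_rot'][0,1])).round(2),'J',s['joints'].round(0),'eff',s['effort'].round(1))
E
python3 -c "
from h import *
go(.480,.059,.235,-101)"
```

```text
turn [-3.09 -0.   -0.06] shift [-0.0045  0.4507 -0.4513] yaw -104.09
```

>>> move_arm(increments=[-3, 0, 0, -0.004, 0.451, -0.451, 0.087, -3, 0, 0, -0.004, 0.451, -0.451, 0.087, -3, 0, 0, -0.004, 0.451, -0.451, 0.087, -3, 0, 0, -0.004, 0.451, -0.451, 0.087, -3, 0, 0, -0.004, 0.451, -0.451, 0.087, -3, 0, 0, -0.004, 0.451, -0.451, 0.087, -3, 0, 0, -0.004, 0.451, -0.451, 0.087, -3, 0, 0, -0.004, 0.451, -0.451, 0.087, -3, 0, 0, -0.004, 0.451, -0.451, 0.087, -3, 0, 0, -0.004, 0.451, -0.451, 0.087, -3, 0, 0, -0.004, 0.451, -0.451, 0.087, -3, 0, 0, -0.004, 0.451, -0.451, 0.087])

```text
time_s: 1.25
tcp_pos: [0.4094, 0.1754, 0.2341]
ee_rot: [[0.001, -0.192, -0.981], [0.001, -0.981, 0.192], [-1.0, -0.001, -0.001]]
wrist_force: [0.7, 0.5, 0.4]
gripper_width: 0.999
```

```bash
python3 -c "
from h import *
st();go(.480,.059,.235,-101)"
```

```text
1.25 tcp [0.4094 0.1754 0.2341] F [0.66 0.48 0.38] M [ 0.037 -0.088  0.003] w 0.0869 yaw -101.05 J [ 44.   4. -23.   0. -63.  35.] eff [  4.4 -23.7  17.    3.8  -0.1  -0.8]
turn [-0.05 -0.03  0.05] shift [-0.0009  0.1007 -0.0916] yaw -101.05
```

>>> move_arm(increments=[0, 0, 0, -0.001, 0.101, -0.092, 0.087, 0, 0, 0, -0.001, 0.101, -0.092, 0.087, 0, 0, 0, -0.001, 0.101, -0.092, 0.087, 0, 0, 0, -0.001, 0.101, -0.092, 0.087, 0, 0, 0, -0.001, 0.101, -0.092, 0.087, 0, 0, 0, -0.001, 0.101, -0.092, 0.087])

```text
time_s: 1.75
tcp_pos: [0.4798, 0.0598, 0.2344]
ee_rot: [[-0.001, -0.194, -0.981], [-0.0, -0.981, 0.194], [-1.0, 0.0, 0.001]]
wrist_force: [-0.1, 0.8, -0.6]
gripper_width: 0.997
```

```bash
python3 -c "
from h import *
st();im=r.capture('wrist');cv2.imwrite('pics/w1.png',im[:,:,::-1]);st();go(.480,.059,.235,-101)
print(proj('wrist',[[.480,.059,.14],[.480,.059,.099],[.635,-.019,.14]]))"
```

```text
1.75 tcp [0.4798 0.0598 0.2344] F [-0.14  0.76 -0.62] M [ 0.043  0.032 -0.03 ] w 0.0867 yaw -101.21 J [ 26.   8. -18.  -0. -64.  52.] eff [ -0.8 -25.3  18.3   4.1   0.1   0. ]
1.8 tcp [0.4795 0.0605 0.2345] F [-0.03  0.89 -0.09] M [-0.011  0.007  0.02 ] w 0.0871 yaw -101.11 J [ 26.   8. -18.  -0. -64.  52.] eff [ -0.6 -25.4  18.2   4.    0.1   0. ]
turn [-0.11  0.03  0.  ] shift [-0.0005  0.0014 -0.0008] yaw -101.11
[[322.44301336 208.34663218]
 [322.39478884 197.07857794]
 [388.62083295 -20.0090238 ]]
```

View pics/w1.png

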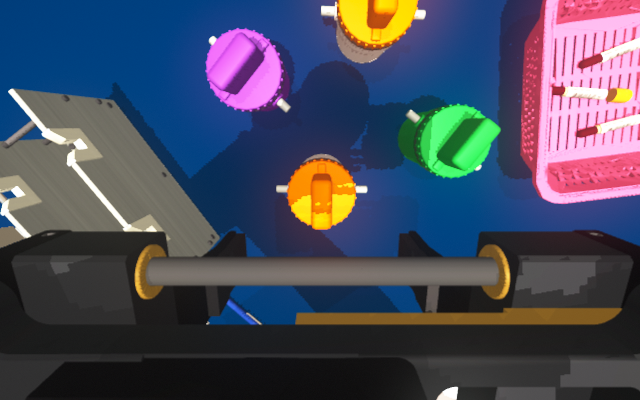

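```bash
python3 -c "
from h import *
im=cv2.imread('pics/w1.png')[:,:,::-1]
crop('w',im,260,140,390,240,6,'w1c.png')
a=plane('wrist',(278,189),.07);b=plane('wrist',(366,189),.07);print((a+b)/2,a-b)
for v in(195,):print(plane('wrist',(321.7,v),.099))
print(plane('wrist',(322,214),.14))"
```

```text
[0.48196419 0.05901533 0.07      ] [0.01808815 0.09195835 0.        ]
[0.48216775 0.05926161 0.099     ]
[0.47518548 0.0603271  0.14      ]
```

View pics/w1c.png

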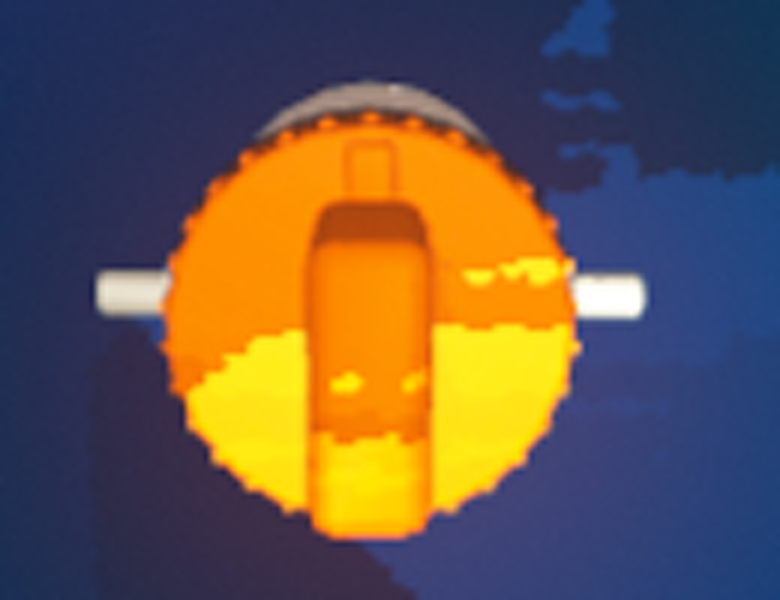

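```bash
python3 -c "
from h import *
go(.482,.0592,.115,-101.1)"
```

```text
turn [-0.01  0.03  0.  ] shift [ 0.1195  0.0008 -0.0028] yaw -101.11
```

Near orange bucket confirmed at wrist pixel (322,195); descending with the jaws across the bar.

>>> move_arm(increments=[0, 0, 0, 0.03, 0.001, -0.003, 0.087, 0, 0, 0, 0.06, 0.001, -0.003, 0.087, 0, 0, 0, 0.09, 0.001, -0.003, 0.087, 0, 0, 0, 0.11, 0.001, -0.003, 0.087, 0, 0, 0, 0.119, 0.001, -0.003, 0.087, 0, 0, 0, 0.119, 0.001, -0.003, 0.01, 0, 0, 0, 0.119, 0.001, -0.003, 0.01, 0, 0, 0, 0.119, 0.001, -0.003, 0.01, 0, 0, 0, 0.119, 0.001, -0.003, 0.01, 0, 0, 0, 0.119, 0.001, -0.003, 0.01, 0, 0, 0, 0.119, 0.001, -0.003, 0.01, 0, 0, 0, 0.119, 0.001, -0.003, 0.01])

```text
time_s: 2.8
tcp_pos: [0.4828, 0.0589, 0.1162]
ee_rot: [[0.001, -0.192, -0.981], [0.0, -0.981, 0.192], [-1.0, -0.001, -0.001]]
wrist_force: [-0.1, -0.0, 0.0]
gripper_width: 0.556
```

```bash
python3 -c "
from h import *
st()"
```

```text
2.8 tcp [0.4828 0.0589 0.1162] F [-0.08 -0.03  0.04] M [-0.008 -0.045  0.029] w 0.0483 yaw -101.09 J [ 26.  16. -28.   0. -47.  53.] eff [  0.  -29.4  14.8   3.3   0.1  -0. ]
```

Still closing (0.048); continue, then lift 50 mm gently.

>>> move_arm(increments=[0, 0, 0, 0, 0, 0, 0.01, 0, 0, 0, 0, 0, 0, 0.01, 0, 0, 0, 0, 0, 0, 0.01, 0, 0, 0, 0, 0, 0, 0.01, 0, 0, 0, 0, 0, 0, 0.01, 0, 0, 0, 0, 0, 0, 0.01, 0, 0, 0, 0, 0, 0, 0.01, 0, 0, 0, 0, 0, 0, 0.01, 0, 0, 0, 0, 0, 0, 0.01, 0, 0, 0, 0, 0, 0, 0.01])

```text
time_s: 3.63
tcp_pos: [0.4826, 0.0589, 0.1156]
ee_rot: [[-0.0, -0.192, -0.981], [0.0, -0.981, 0.192], [-1.0, -0.0, 0.0]]
wrist_force: [0.6, 0.3, -1.7]
gripper_width: 0.199
```

```bash
python3 -c "
from h import *
st()"
```

```text
3.6333 tcp [0.4826 0.0589 0.1156] F [ 0.6  0.3 -1.7] M [ 0.129 -0.145  0.034] w 0.0173 yaw -101.08 J [ 26.  16. -28.  -0. -47.  53.] eff [ -0.2 -29.9  14.8   3.4  -0.1  -0. ]
```

>>> move_arm(increments=[0, 0, 0, -0.01, 0, 0, 0.01, 0, 0, 0, -0.025, 0, 0, 0.01, 0, 0, 0, -0.04, 0, 0, 0.01, 0, 0, 0, -0.05, 0, 0, 0.01, 0, 0, 0, -0.05, 0, 0, 0.01, 0, 0, 0, -0.05, 0, 0, 0.01, 0, 0, 0, -0.05, 0, 0, 0.01, 0, 0, 0, -0.05, 0, 0, 0.01, 0, 0, 0, -0.05, 0, 0, 0.01, 0, 0, 0, -0.05, 0, 0, 0.01])

```text
time_s: 4.47
tcp_pos: [0.4822, 0.0588, 0.165]
ee_rot: [[-0.001, -0.192, -0.981], [-0.001, -0.981, 0.192], [-1.0, 0.001, 0.001]]
wrist_force: [0.5, 0.0, -3.1]
gripper_width: 0.208
```

```bash
python3 -c "
from h import *
st();im=r.capture('scene');crop('s',im,160,130,420,325,3,'s2.png')
st()"
```

```text
4.4667 tcp [0.4822 0.0588 0.165 ] F [ 0.48  0.02 -3.06] M [ 0.019 -0.068 -0.026] w 0.0181 yaw -101.09 J [ 26.  12. -24.  -0. -54.  53.] eff [ -0.  -29.   17.3   4.    0.1  -0. ]
4.5167 tcp [0.4823 0.0588 0.1652] F [ 0.69  0.35 -2.91] M [ 0.027 -0.    -0.015] w 0.0181 yaw -101.09 J [ 26.  12. -24.  -0. -54.  53.] eff [ -0.  -29.   17.3   4.    0.1  -0. ]
```

View pics/s2.png

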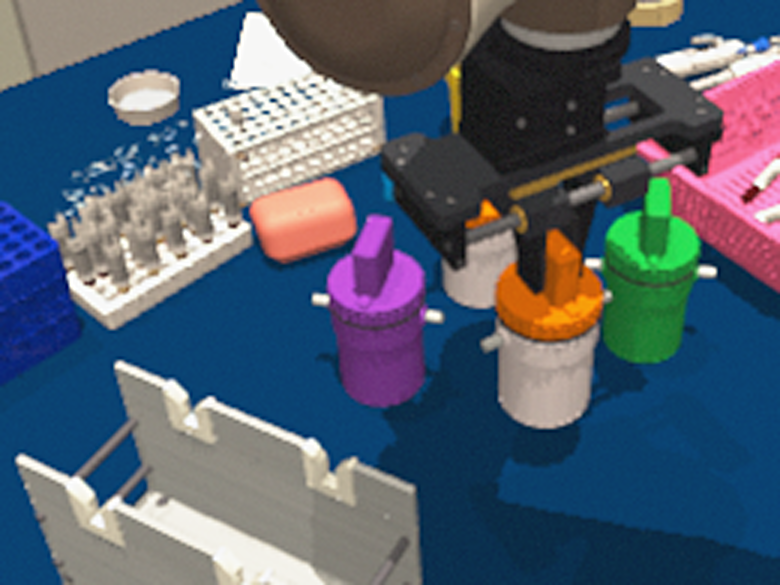

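The picture shows the near bucket held upright and off the bench (s2 crop, 548,350). Weight is about 3.0 N, so 0.30 kg: the lighter one. I'll set it back and lift the other.

>>> move_arm(increments=[0, 0, 0, 0.015, 0, 0, 0.01, 0, 0, 0, 0.03, 0, 0, 0.01, 0, 0, 0, 0.042, 0, 0, 0.01, 0, 0, 0, 0.049, 0, 0, 0.01, 0, 0, 0, 0.05, 0, 0, 0.01, 0, 0, 0, 0.05, 0, 0, 0.01, 0, 0, 0, 0.05, 0, 0, 0.06, 0, 0, 0, 0.05, 0, 0, 0.06, 0, 0, 0, 0.05, 0, 0, 0.06, 0, 0, 0, 0.05, 0, 0, 0.06, 0, 0, 0, 0.05, 0, 0, 0.06, 0, 0, 0, 0.05, 0, 0, 0.06])

```text
time_s: 5.52
tcp_pos: [0.4827, 0.0589, 0.116]
ee_rot: [[0.001, -0.192, -0.981], [0.0, -0.981, 0.192], [-1.0, -0.0, -0.001]]
wrist_force: [0.1, 0.6, 0.1]
gripper_width: 0.576
```

```bash
python3 -c "
from h import *
st();go(.482,.059,.235,-101);go(.635,-.02,.235,-103)"
```

```text
5.5167 tcp [0.4827 0.0589 0.116 ] F [0.14 0.59 0.13] M [-0.013 -0.022 -0.003] w 0.0501 yaw -101.08 J [ 26.  16. -28.   0. -47.  53.] eff [  0.  -29.4  14.7   3.3   0.1   0. ]
turn [-0.08 -0.03  0.02] shift [-0.119   0.      0.0007] yaw -101.08
turn [ 1.92 -0.03  0.02] shift [-0.119   0.0482 -0.1647] yaw -101.08
```

>>> move_arm(increments=[0, 0, 0, -0.04, 0, 0, 0.06, 0, 0, 0, -0.08, 0, 0, 0.06, 0, 0, 0, -0.119, 0, 0, 0.06, 2, 0, 0, -0.119, 0.012, -0.041, 0.087, 2, 0, 0, -0.119, 0.024, -0.082, 0.087, 2, 0, 0, -0.119, 0.036, -0.123, 0.087, 2, 0, 0, -0.119, 0.044, -0.15, 0.087, 2, 0, 0, -0.119, 0.048, -0.165, 0.087, 2, 0, 0, -0.119, 0.048, -0.165, 0.087, 2, 0, 0, -0.119, 0.048, -0.165, 0.087])

```text
time_s: 6.35
tcp_pos: [0.6352, -0.0204, 0.2336]
ee_rot: [[-0.002, -0.228, -0.974], [-0.0, -0.974, 0.228], [-1.0, 0.001, 0.002]]
wrist_force: [0.2, -0.3, 0.4]
gripper_width: 0.992
```

```bash
python3 -c "
from h import *
st();s=r.sense();im=r.capture('wrist');cv2.imwrite('pics/w3.png',im[:,:,::-1]);crop('w',im,220,110,420,240,4,'w3c.png')
print(proj('wrist',[[.635,-.0195,.14],[.635,-.0195,.099]],s))"
```

```text
6.35 tcp [ 0.6352 -0.0204  0.2336] F [ 0.19 -0.26  0.37] M [-0.     0.073 -0.027] w 0.0863 yaw -103.16 J [ 13.  23.   2.  -0. -70.  64.] eff [ -0.5 -39.2  19.4   4.3   0.1   0. ]
[[319.74405262 209.96600956]
 [320.03533906 198.40373025]]
```

View pics/w3c.png

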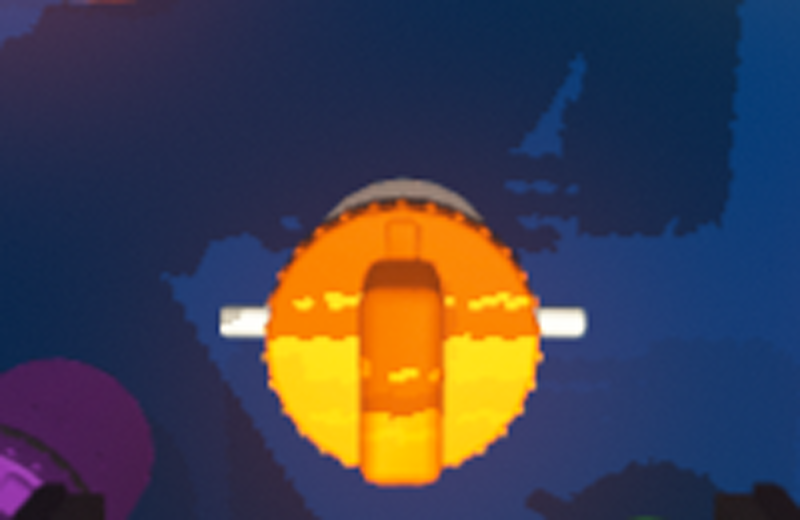

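Far orange bucket centred at wrist (320,206), aligned with the jaws; target about (0.638, −0.020).

```bash
python3 -c "
from h import *
go(.638,-.020,.115,-103)"
```

```text
turn [-0.11  0.08 -0.02] shift [ 0.1191 -0.0007 -0.0034] yaw -103.11
```

>>> move_arm(increments=[0, 0, 0, 0.03, -0.001, -0.003, 0.07, 0, 0, 0, 0.06, -0.001, -0.003, 0.06, 0, 0, 0, 0.09, -0.001, -0.003, 0.06, 0, 0, 0, 0.11, -0.001, -0.003, 0.06, 0, 0, 0, 0.119, -0.001, -0.003, 0.05, 0, 0, 0, 0.119, -0.001, -0.003, 0.01, 0, 0, 0, 0.119, -0.001, -0.003, 0.01, 0, 0, 0, 0.119, -0.001, -0.003, 0.01, 0, 0, 0, 0.119, -0.001, -0.003, 0.01, 0, 0, 0, 0.119, -0.001, -0.003, 0.01, 0, 0, 0, 0.119, -0.001, -0.003, 0.01, 0, 0, 0, 0.119, -0.001, -0.003, 0.01])

```text
time_s: 7.4
tcp_pos: [0.6388, -0.0195, 0.1165]
ee_rot: [[0.001, -0.226, -0.974], [0.0, -0.974, 0.226], [-1.0, -0.001, -0.001]]
wrist_force: [-0.8, 1.3, 0.4]
gripper_width: 0.204
```

>>> move_arm(increments=[0, 0, 0, 0, 0, 0, 0.01, 0, 0, 0, 0, 0, 0, 0.01, 0, 0, 0, 0, 0, 0, 0.01, 0, 0, 0, 0, 0, 0, 0.01, 0, 0, 0, 0, 0, 0, 0.01])

```text
time_s: 7.82
tcp_pos: [0.6388, -0.0196, 0.1165]
ee_rot: [[0.001, -0.226, -0.974], [-0.0, -0.974, 0.226], [-1.0, -0.0, -0.001]]
wrist_force: [-1.4, 1.3, 5.9]
gripper_width: 0.204
```

>>> move_arm(increments=[0, 0, 0, -0.01, 0, 0, 0.01, 0, 0, 0, -0.025, 0, 0, 0.01, 0, 0, 0, -0.04, 0, 0, 0.01, 0, 0, 0, -0.05, 0, 0, 0.01, 0, 0, 0, -0.05, 0, 0, 0.01, 0, 0, 0, -0.05, 0, 0, 0.01, 0, 0, 0, -0.05, 0, 0, 0.01, 0, 0, 0, -0.05, 0, 0, 0.01, 0, 0, 0, -0.05, 0, 0, 0.01, 0, 0, 0, -0.05, 0, 0, 0.01])

```text
time_s: 8.65
tcp_pos: [0.638, -0.0197, 0.1648]
ee_rot: [[-0.002, -0.226, -0.974], [-0.0, -0.974, 0.226], [-1.0, 0.001, 0.001]]
wrist_force: [0.3, 0.0, -6.1]
gripper_width: 0.205
```

```bash
python3 -c "
from h import *
st();im=r.capture('scene');crop('s',im,160,110,420,305,3,'s4.png')
st()"
```

```text
8.65 tcp [ 0.638  -0.0197  0.1648] F [ 0.32  0.02 -6.09] M [-0.037 -0.028 -0.058] w 0.0178 yaw -103.09 J [ 13.  26.  -3.  -0. -61.  64.] eff [ -0.  -45.2  19.8   4.7   0.1   0. ]
8.7 tcp [ 0.6382 -0.0197  0.1651] F [ 0.05  0.29 -4.69] M [-0.059 -0.043  0.042] w 0.0178 yaw -103.09 J [ 13.  26.  -3.  -0. -61.  64.] eff [ -0.  -45.2  19.8   4.7   0.1  -0. ]
```

View pics/s4.png

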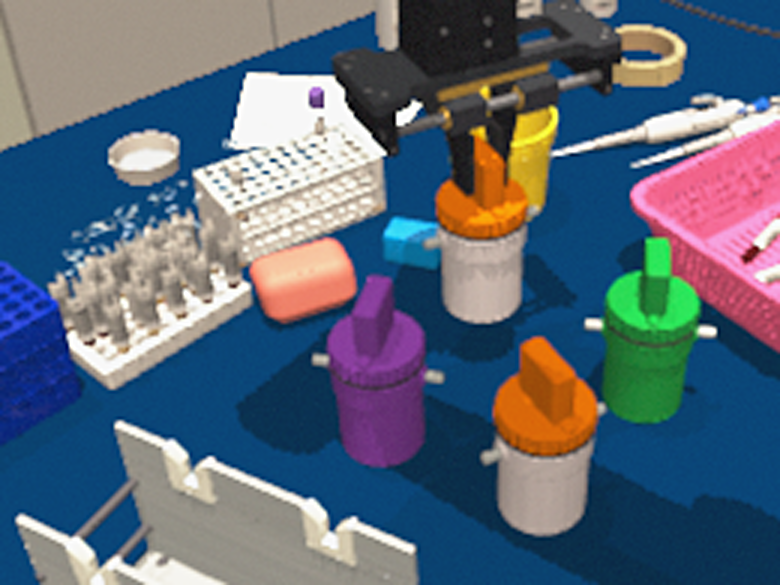

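Held clear of the bench, upright, at 4.7 to 6.1 N: the heavier one. Putting it back and fetching the lighter.

>>> move_arm(increments=[0, 0, 0, 0.015, 0, 0, 0.01, 0, 0, 0, 0.03, 0, 0, 0.01, 0, 0, 0, 0.042, 0, 0, 0.01, 0, 0, 0, 0.048, 0, 0, 0.01, 0, 0, 0, 0.05, 0, 0, 0.01, 0, 0, 0, 0.05, 0, 0, 0.01, 0, 0, 0, 0.05, 0, 0, 0.06, 0, 0, 0, 0.05, 0, 0, 0.06, 0, 0, 0, 0.05, 0, 0, 0.06, 0, 0, 0, 0.05, 0, 0, 0.06, 0, 0, 0, 0.05, 0, 0, 0.06, 0, 0, 0, 0.05, 0, 0, 0.06])

```text
time_s: 9.7
tcp_pos: [0.6387, -0.0196, 0.1161]
ee_rot: [[0.001, -0.226, -0.974], [0.0, -0.974, 0.226], [-1.0, -0.0, -0.001]]
wrist_force: [-0.4, -0.7, -0.8]
gripper_width: 0.57
```

```bash
python3 -c "
from h import *
st();go(.482,.059,.235,-101)"
```

```text
9.7 tcp [ 0.6387 -0.0196  0.1161] F [-0.42 -0.71 -0.77] M [-0.016  0.044 -0.003] w 0.0496 yaw -103.08 J [ 13.  29.  -6.   0. -55.  64.] eff [  0.  -42.8  16.7   3.7   0.1   0. ]
turn [-2.08 -0.05  0.02] shift [-0.1191 -0.0411  0.1703] yaw -103.08
```

>>> move_arm(increments=[0, 0, 0, -0.04, 0, 0, 0.06, 0, 0, 0, -0.08, 0, 0, 0.06, -2, 0, 0, -0.119, 0, 0, 0.06, -2, 0, 0, -0.119, -0.01, 0.04, 0.06, -2, 0, 0, -0.119, -0.02, 0.08, 0.06, -2, 0, 0, -0.119, -0.03, 0.12, 0.06, -2, 0, 0, -0.119, -0.038, 0.155, 0.06, -2, 0, 0, -0.119, -0.041, 0.17, 0.06, -2, 0, 0, -0.119, -0.041, 0.17, 0.06, -2, 0, 0, -0.119, -0.041, 0.17, 0.06])

```text
time_s: 10.53
tcp_pos: [0.4821, 0.0592, 0.2356]
ee_rot: [[0.002, -0.191, -0.982], [0.001, -0.982, 0.191], [-1.0, -0.001, -0.002]]
wrist_force: [0.4, -0.7, 0.6]
gripper_width: 0.692
```

```bash
python3 -c "
from h import *
st();s=r.sense();im=r.capture('wrist');cv2.imwrite('pics/w5.png',im[:,:,::-1])
print(proj('wrist',[[.482,.059,.14],[.482,.059,.099]],s));go(.482,.059,.115,-101.1)"
```

```text
10.5333 tcp [0.4821 0.0592 0.2356] F [ 0.42 -0.65  0.59] M [ 0.01  -0.101  0.056] w 0.0602 yaw -100.99 J [ 26.   8. -18.   0. -64.  53.] eff [  0.4 -26.7  17.6   3.9   0.   -0. ]
[[321.17921635 209.20464764]
 [321.34128815 197.96939505]]
turn [ 0.05 -0.09  0.04] shift [0.1203 0.0002 0.0009] yaw -101.05
```

View pics/w5.png

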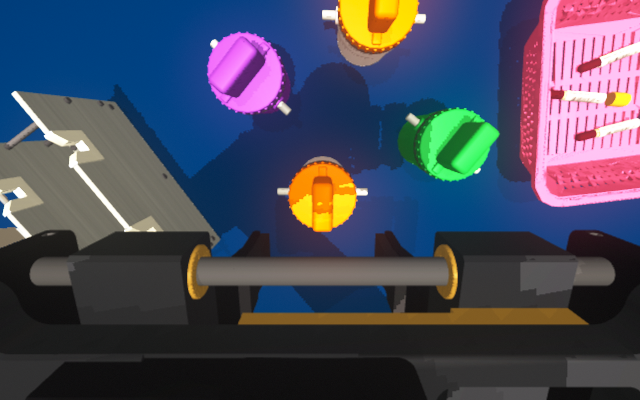

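The light bucket stands as before at (322,206), both jaws clear; regrasp.

>>> move_arm(increments=[0, 0, 0, 0.03, 0, 0, 0.06, 0, 0, 0, 0.06, 0, 0, 0.06, 0, 0, 0, 0.09, 0, 0, 0.06, 0, 0, 0, 0.11, 0, 0, 0.06, 0, 0, 0, 0.119, 0, 0, 0.05, 0, 0, 0, 0.119, 0, 0, 0.01, 0, 0, 0, 0.119, 0, 0, 0.01, 0, 0, 0, 0.119, 0, 0, 0.01, 0, 0, 0, 0.119, 0, 0, 0.01, 0, 0, 0, 0.119, 0, 0, 0.01, 0, 0, 0, 0.119, 0, 0, 0.01, 0, 0, 0, 0.119, 0, 0, 0.01])

```text
time_s: 11.58
tcp_pos: [0.4825, 0.059, 0.1165]
ee_rot: [[0.002, -0.192, -0.981], [0.001, -0.981, 0.192], [-1.0, -0.001, -0.002]]
wrist_force: [0.9, -0.4, 1.9]
gripper_width: 0.209
```

>>> move_arm(increments=[0, 0, 0, 0, 0, 0, 0.01, 0, 0, 0, 0, 0, 0, 0.01, 0, 0, 0, 0, 0, 0, 0.01, 0, 0, 0, 0, 0, 0, 0.01])

```text
time_s: 11.92
tcp_pos: [0.4826, 0.059, 0.1165]
ee_rot: [[0.001, -0.192, -0.981], [0.0, -0.981, 0.192], [-1.0, -0.001, -0.001]]
wrist_force: [-1.4, 1.7, 6.3]
gripper_width: 0.202
```

```bash
python3 -c "
from h import *
st();go(.483,.059,.27,-101);go(.508,.287,.27,-68.2)"
```

```text
11.9167 tcp [0.4826 0.059  0.1165] F [-1.45  1.66  6.25] M [ 0.256  0.426 -0.076] w 0.0175 yaw -101.06 J [ 26.  16. -28.   0. -47.  53.] eff [ -0.5 -26.7  13.4   3.    0.3   0. ]
turn [-0.06 -0.07  0.04] shift [-1.535e-01 -1.000e-04 -6.000e-04] yaw -101.06
turn [-3.286e+01 -8.000e-02  1.000e-02] shift [-0.1534 -0.2287  0.0186] yaw -101.06
```

>>> move_arm(increments=[0, 0, 0, -0.015, 0, 0, 0.01, 0, 0, 0, -0.045, 0, 0, 0.01, 0, 0, 0, -0.08, 0, 0, 0.01, 0, 0, 0, -0.115, 0, 0, 0.01, 0, 0, 0, -0.14, 0, 0, 0.01, 0, 0, 0, -0.155, 0, 0, 0.01, 0, 0, 0, -0.158, 0, 0, 0.01, 0, 0, 0, -0.158, 0, 0, 0.01, 0, 0, 0, -0.158, 0, 0, 0.01])

```text
time_s: 12.67
tcp_pos: [0.4809, 0.0586, 0.2716]
ee_rot: [[-0.004, -0.193, -0.981], [-0.001, -0.981, 0.193], [-1.0, 0.001, 0.004]]
wrist_force: [0.5, 0.5, -3.5]
gripper_width: 0.207
```

```bash
python3 -c "
from h import *
st();go(.462,.269,.275,-68.2)"
```

```text
12.6667 tcp [0.4809 0.0586 0.2716] F [ 0.45  0.5  -3.51] M [-0.014  0.029  0.032] w 0.018 yaw -101.11 J [ 26.   7. -14.  -0. -69.  53.] eff [  0.  -27.4  20.7   4.7   0.1   0. ]
turn [-3.291e+01  2.400e-01 -1.000e-02] shift [-0.0035 -0.2029  0.0591] yaw -101.11
```

>>> move_arm(increments=[-3, 0, 0, -0.004, -0.015, 0.005, 0.01, -6, 0, 0, -0.004, -0.04, 0.012, 0.01, -11, 0, 0, -0.004, -0.07, 0.02, 0.01, -16, 0, 0, -0.004, -0.1, 0.029, 0.01, -21, 0, 0, -0.004, -0.13, 0.038, 0.01, -26, 0, 0, -0.004, -0.16, 0.047, 0.01, -30, 0, 0, -0.004, -0.185, 0.054, 0.01, -32, 0, 0, -0.004, -0.198, 0.058, 0.01, -33, 0, 0, -0.004, -0.203, 0.059, 0.01, -33, 0, 0, -0.004, -0.203, 0.059, 0.01, -33, 0, 0, -0.004, -0.203, 0.059, 0.01, -33, 0, 0, -0.004, -0.203, 0.059, 0.01])

```text
time_s: 13.67
tcp_pos: [0.4631, 0.2681, 0.2772]
ee_rot: [[-0.001, 0.372, -0.928], [-0.001, -0.928, -0.372], [-1.0, 0.001, 0.001]]
wrist_force: [0.1, -0.0, -2.5]
gripper_width: 0.205
```

```bash
python3 -c "
from h import *
st()
im=r.capture('wrist');cv2.imwrite('pics/w6.png',im[:,:,::-1])
im=r.capture('top');crop('t',im,180,190,290,300,5,'t6.png')
im=r.capture('scene');crop('s',im,130,150,350,370,3,'s6.png');st()"
```

```text
13.6667 tcp [0.4631 0.2681 0.2772] F [ 0.11 -0.02 -2.51] M [-0.041 -0.022 -0.043] w 0.0178 yaw -68.19 J [ 47.  12.  -8.   0. -71.  64.] eff [  0.3 -30.9  20.2   4.6   0.1  -0. ]
13.8167 tcp [0.4634 0.2683 0.2778] F [ 0.51  1.03 -3.12] M [-0.021 -0.039 -0.032] w 0.0175 yaw -68.18 J [ 47.  11.  -8.   0. -71.  64.] eff [  0.1 -31.2  20.2   4.6   0.1  -0. ]
```

View pics/w6.png

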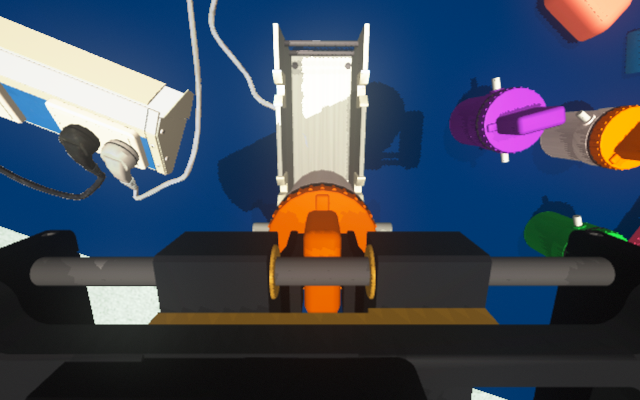

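View pics/s6.png

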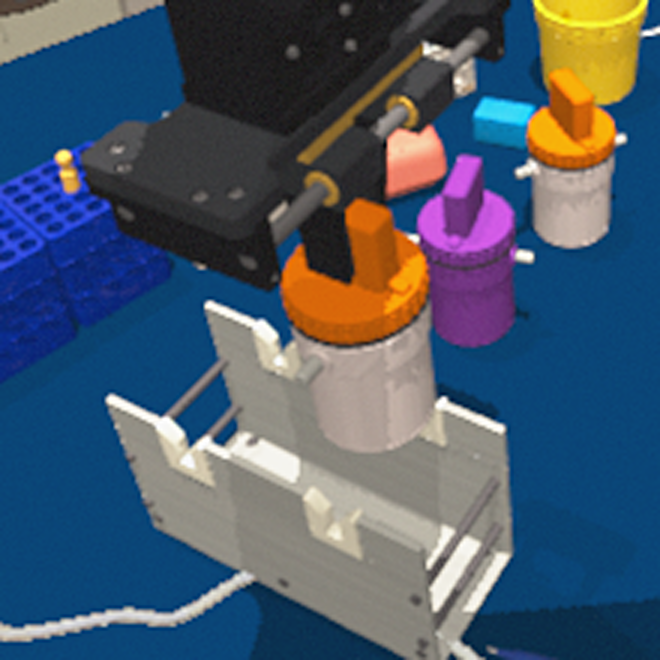

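View pics/t6.png

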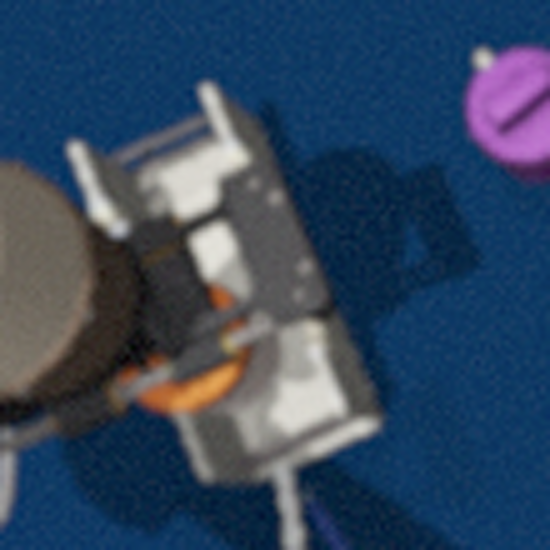

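```bash
python3 -c "
from h import *
im=cv2.imread('pics/w6.png')[:,:,::-1]
crop('w',im,255,10,395,120,5,'w6c.png');crop('w',im,245,130,395,240,5,'w6d.png')
"
```

```text
(no output)
```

View pics/w6c.png

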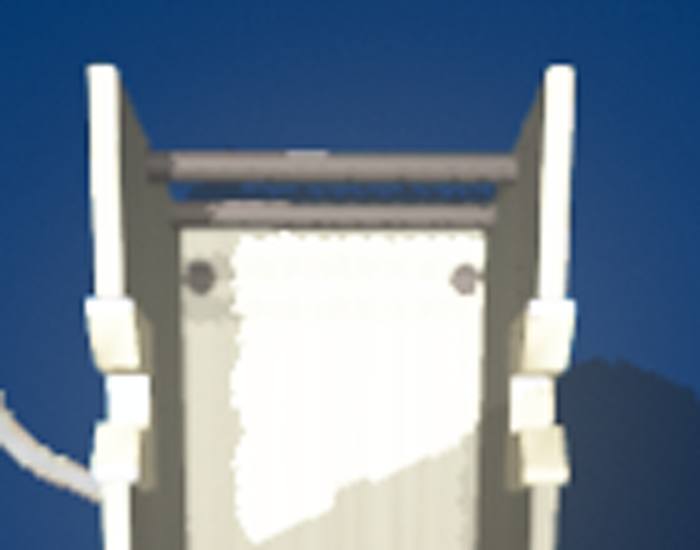

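View pics/w6d.png

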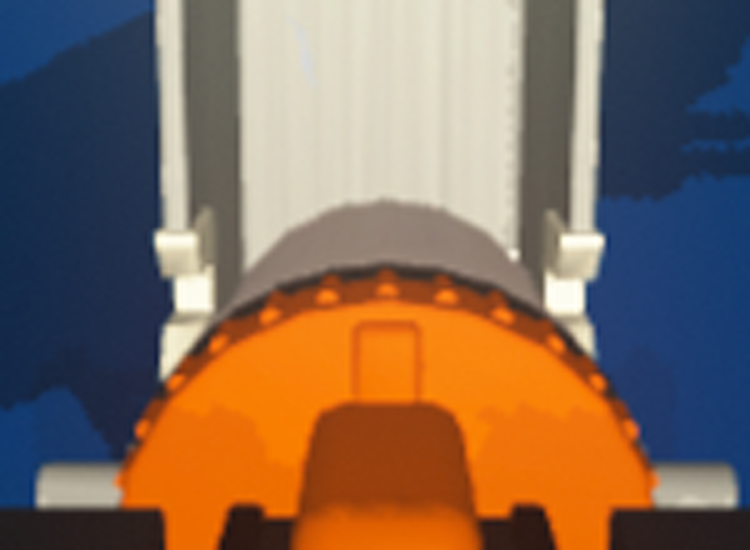

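```bash
cat > rel.py <<'E'
from h import *
s=r.sense()
P=lambda u,z:plane('wrist',u,z,s)
T=lambda p:(s['ee_rot'].T@(p-s['tcp_pos'])).round(4)
cl,cr,nl,nr=P((272.4,23.2),.127),P((369.8,23.2),.127),P((277,170),.127),P((365.4,170),.127)
print('widths',np.linalg.norm(cl-cr),np.linalg.norm(nl-nr));m1=(cl+cr)/2;m2=(nl+nr)/2;d=m1-m2
print('yaw',np.degrees(np.arctan2(d[1],d[0])),'far mid',m1,'near',m2)
e=(cr-cl);print('end yaw',np.degrees(np.arctan2(e[1],e[0])))
u=d/np.linalg.norm(d);print('centre from corners',m1-.105*u)
for zf in(.1,.103):
  f=(P((280.4,90),zf)+P((361.4,90),zf))/2;n=(P((283.8,188.6),zf)+P((357.6,188.6),zf))/2
  print('floors',f,n,np.linalg.norm(f-n),'tool',T(f),T(n))
zp=s['tcp_pos'][2]-.0465
a,b=P((252.6,226.6),zp),P((392.6,227),zp);print('pins',(a+b)/2,np.linalg.norm(a-b),T((a+b)/2),'tool frame')
E
python3 rel.py
```

```text
widths 0.08704349166869349 0.08866542689497958
yaw 21.804113856563777 far mid [0.60863165 0.32595009 0.127     ] near [0.48628533 0.27700486 0.127     ]
end yaw -68.19825154403422
centre from corners [0.51114344 0.28694947 0.127     ]
floors [0.5588862  0.30638643 0.1       ] [0.46314945 0.26842829 0.1       ] 0.1029871122952632 tool [ 0.1778  0.0002 -0.1028] [ 0.1778 -0.0002  0.0002]
floors [0.55860473 0.306264   0.103     ] [0.46373498 0.26864962 0.103     ] 0.10205445469244427 tool [ 0.1748  0.0002 -0.1025] [ 0.1748 -0.0002 -0.0005]
pins [0.46422643 0.26689935 0.23132421] 0.09686049327059167 [ 0.0465  0.0016 -0.0003] tool frame
```

>>> move_arm(increments=[0, 0, 0, 0, -0.0015, -0.001, 0.01, 0, 0, 0, 0.015, -0.0015, -0.001, 0.01, 0, 0, 0, 0.03, -0.0015, -0.001, 0.01, 0, 0, 0, 0.045, -0.0015, -0.001, 0.01, 0, 0, 0, 0.06, -0.0015, -0.001, 0.01, 0, 0, 0, 0.075, -0.0015, -0.001, 0.01, 0, 0, 0, 0.085, -0.0015, -0.001, 0.01, 0, 0, 0, 0.09, -0.0015, -0.001, 0.01, 0, 0, 0, 0.09, -0.0015, -0.001, 0.01, 0, 0, 0, 0.09, -0.0015, -0.001, 0.01])

```text
time_s: 14.65
tcp_pos: [0.464, 0.2713, 0.1882]
ee_rot: [[0.001, 0.373, -0.928], [0.0, -0.928, -0.373], [-1.0, 0.0, -0.001]]
wrist_force: [-0.3, -0.0, -2.9]
gripper_width: 0.208
```

```bash
python3 -c "
from h import *
st()
im=r.capture('scene');crop('s',im,160,200,320,360,4,'s7.png')
im=r.capture('wrist');crop('w',im,200,10,440,250,3,'w7.png');st()"
```

```text
14.65 tcp [0.464  0.2713 0.1882] F [-0.29 -0.01 -2.92] M [-0.036 -0.043 -0.009] w 0.0181 yaw -68.07 J [ 48.  16. -16.   0. -59.  64.] eff [ -0.  -32.7  17.9   4.1   0.1  -0. ]
14.75 tcp [0.4642 0.2716 0.1888] F [-0.23 -0.33 -2.8 ] M [-0.019 -0.013  0.003] w 0.0178 yaw -68.07 J [ 48.  16. -16.   0. -59.  64.] eff [ -0.  -32.9  18.2   4.2   0.1  -0. ]
```

View pics/s7.png

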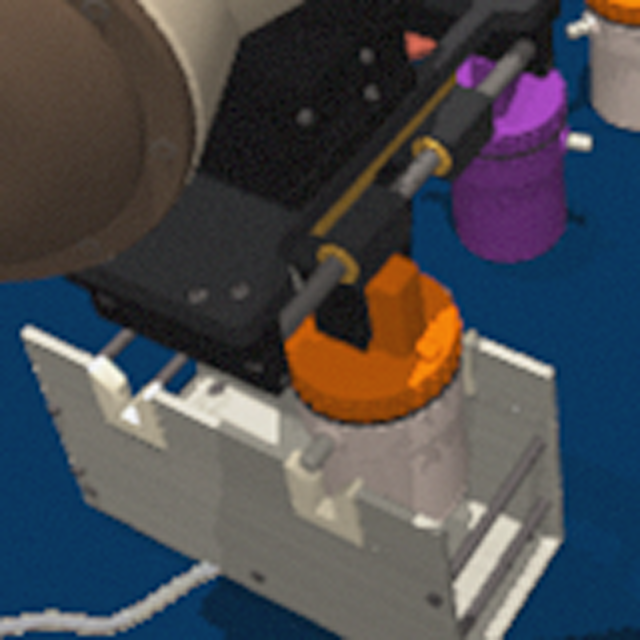

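View pics/w7.png

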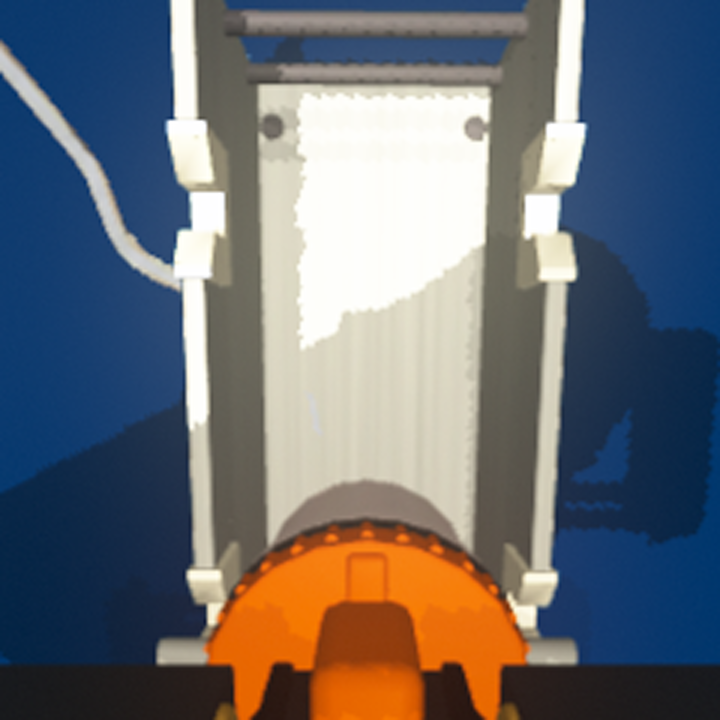

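```bash
python3 -c "
from h import *
u=np.array([np.cos(.3805),np.sin(.3805),0]);v=np.array([-u[1],u[0],0])
sp=lambda p:((proj('scene',p)[0]-[160,200])*4).round(1)
for c in(np.array([.508,.2872,0]),np.array([.5112,.2872,0])):
  pl=c-.05*u
  for l,dx,dy,z in(('notch lip +',.0135,.0435,.127),('lip -',-.0135,.0435,.127),('corner end',-.055,.0435,.127),('pin tip',0,.048,.142),('otherlip+',.1135,.0435,.127),('otherlip-',.0865,.0435,.127)):
    print(l,sp(pl+u*dx+v*dy+[0,0,z]))
"
```

```text
notch lip + [296.1 463.7]
lip - [353.4 491. ]
corner end [445.2 534.7]
pin tip [312.4 463.1]
otherlip+ [ 98.2 369.4]
otherlip- [149.5 393.8]
notch lip + [291.7 458.4]
lip - [348.8 485.6]
corner end [440.2 529. ]
pin tip [307.8 457.7]
otherlip+ [ 94.7 364.7]
otherlip- [145.8 389. ]
```

>>> move_arm(increments=[0, 0, 0, 0, 0.0018, 0, 0.01, 0, 0, 0, 0.007, 0.0018, 0, 0.01, 0, 0, 0, 0.014, 0.0018, 0, 0.01, 0, 0, 0, 0.021, 0.0018, 0, 0.01, 0, 0, 0, 0.027, 0.0018, 0, 0.01, 0, 0, 0, 0.031, 0.0018, 0, 0.01, 0, 0, 0, 0.034, 0.0018, 0, 0.01, 0, 0, 0, 0.034, 0.0018, 0, 0.01, 0, 0, 0, 0.034, 0.0018, 0, 0.01])

```text
time_s: 15.5
tcp_pos: [0.4641, 0.2694, 0.1535]
ee_rot: [[-0.0, 0.373, -0.928], [-0.0, -0.928, -0.373], [-1.0, 0.0, 0.0]]
wrist_force: [-0.8, 0.3, -3.2]
gripper_width: 0.208
```

```bash
python3 -c "
from h import *
st()
im=r.capture('scene');crop('s',im,160,200,320,360,4,'s8.png');st()"
```

```text
15.5 tcp [0.4641 0.2694 0.1535] F [-0.84  0.27 -3.16] M [ 0.013 -0.004  0.042] w 0.0181 yaw -68.08 J [ 47.  18. -18.  -0. -54.  64.] eff [  0.  -34.2  17.4   4.    0.1   0. ]
15.55 tcp [0.4641 0.2694 0.1535] F [ 0.3   0.01 -2.64] M [-0.051 -0.049 -0.007] w 0.0179 yaw -68.09 J [ 47.  18. -18.  -0. -54.  64.] eff [  0.  -34.2  17.4   4.    0.1   0. ]
```

View pics/s8.png

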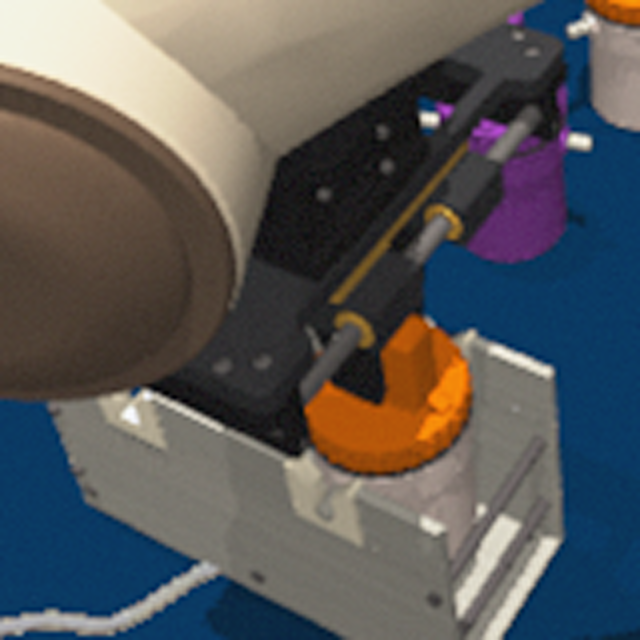

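The pin is in the notch (s8 322,500), weight still in the hand; easing down.

>>> move_arm(increments=[0, 0, 0, 0.001, 0, 0, 0.01, 0, 0, 0, 0.002, 0, 0, 0.01, 0, 0, 0, 0.003, 0, 0, 0.01, 0, 0, 0, 0.003, 0, 0, 0.01])

```text
time_s: 15.88
tcp_pos: [0.4645, 0.2695, 0.1532]
ee_rot: [[0.001, 0.374, -0.927], [0.0, -0.927, -0.374], [-1.0, 0.0, -0.001]]
wrist_force: [-4.4, -1.0, 10.1]
gripper_width: 0.204
```

```bash
python3 -c "
from h import *
st()"
```

```text
15.8833 tcp [0.4645 0.2695 0.1532] F [-4.37 -0.96 10.08] M [-0.449  1.512 -0.047] w 0.0178 yaw -68.03 J [ 47.  18. -18.   0. -54.  64.] eff [ -0.6 -27.8  15.3   3.4   1.4   0. ]
```

Seated (force up to +10 N). Relax 2 mm and open.

>>> move_arm(increments=[0, 0, 0, -0.002, 0, 0, 0.01, 0, 0, 0, -0.002, 0, 0, 0.01, 0, 0, 0, -0.002, 0, 0, 0.06, 0, 0, 0, -0.002, 0, 0, 0.06, 0, 0, 0, -0.002, 0, 0, 0.06, 0, 0, 0, -0.002, 0, 0, 0.06, 0, 0, 0, -0.002, 0, 0, 0.06, 0, 0, 0, -0.002, 0, 0, 0.06])

```text
time_s: 16.55
tcp_pos: [0.4643, 0.2694, 0.1526]
ee_rot: [[-0.0, 0.373, -0.928], [-0.0, -0.928, -0.373], [-1.0, 0.0, 0.0]]
wrist_force: [-0.4, 0.9, -0.7]
gripper_width: 0.574
```

>>> move_arm(increments=[0, 0, 0, -0.02, 0, 0, 0.06, 0, 0, 0, -0.05, 0, 0, 0.06, 0, 0, 0, -0.085, 0, 0, 0.06, 0, 0, 0, -0.1, 0, 0, 0.06, 0, 0, 0, -0.1, 0, 0, 0.06])

```text
time_s: 16.97
tcp_pos: [0.4662, 0.2709, 0.2575]
ee_rot: [[0.008, 0.374, -0.927], [0.006, -0.927, -0.374], [-1.0, -0.003, -0.009]]
wrist_force: [0.6, 0.7, -0.3]
gripper_width: 0.691
```

```bash
python3 -c "
from h import *
st();s=r.sense()
im=r.capture('wrist');crop('w',im,180,10,460,250,2,'w9.png')
im=r.capture('scene');crop('s',im,160,180,320,340,4,'s9.png')
print((proj('wrist',[[.4648,.269,.177],[.4648,.269,.136]],s)-[180,10])*2)
go(.638,-.02,.26,-103)"
```

```text
16.9667 tcp [0.4662 0.2709 0.2575] F [ 0.63  0.66 -0.28] M [-0.013 -0.049  0.045] w 0.0602 yaw -68.05 J [ 47.  12. -10.   0. -68.  64.] eff [ -0.  -29.6  18.5   4.   -0.2  -0. ]
[[284.41300197 413.16373423]
 [284.55783206 388.15597008]]
turn [ 3.49e+01 -1.00e-02  6.00e-02] shift [-0.0075  0.3335 -0.0534] yaw -68.1
```

View pics/s9.png

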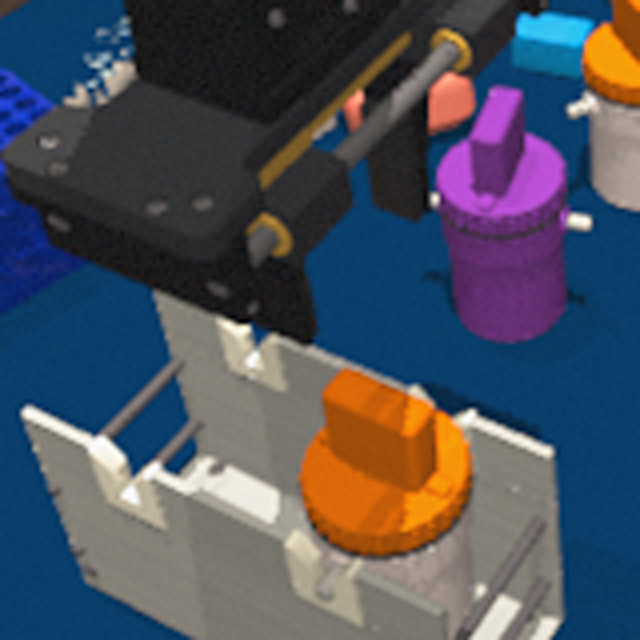

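View pics/w9.png

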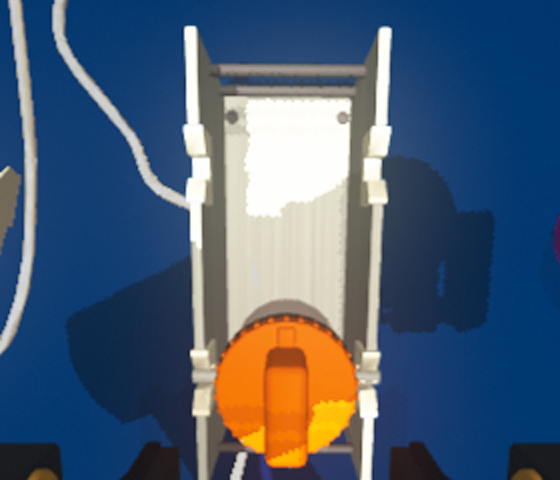

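The light bucket hangs upright with both pins in the notches (w9: pins at 205,377 and 365,377; bar centred at 286). Now the heavier one.

>>> move_arm(increments=[5, 0, 0, -0.008, 0.03, -0.005, 0.06, 10, 0, 0, -0.008, 0.07, -0.011, 0.06, 15, 0, 0, -0.008, 0.11, -0.018, 0.06, 20, 0, 0, -0.008, 0.15, -0.024, 0.06, 25, 0, 0, -0.008, 0.19, -0.03, 0.06, 29, 0, 0, -0.008, 0.23, -0.037, 0.06, 32, 0, 0, -0.008, 0.27, -0.043, 0.06, 35, 0, 0, -0.008, 0.305, -0.049, 0.06, 35, 0, 0, -0.008, 0.334, -0.053, 0.06, 35, 0, 0, -0.008, 0.334, -0.053, 0.06, 35, 0, 0, -0.008, 0.334, -0.053, 0.06, 35, 0, 0, -0.008, 0.334, -0.053, 0.06])

```text
time_s: 18.07
tcp_pos: [0.6373, -0.0205, 0.2589]
ee_rot: [[-0.003, -0.227, -0.974], [-0.0, -0.974, 0.227], [-1.0, 0.001, 0.003]]
wrist_force: [0.1, 1.0, 0.5]
gripper_width: 0.687
```

```bash
python3 -c "
from h import *
st();s=r.sense()
im=r.capture('wrist');crop('w',im,220,110,420,240,4,'w10.png')
print((proj('wrist',[[.638,-.02,.14],[.638,-.02,.099]],s)-[220,110])*4)
go(.638,-.02,.115,-103)"
```

```text
18.0667 tcp [ 0.6373 -0.0205  0.2589] F [0.12 0.96 0.47] M [-0.002  0.059  0.024] w 0.0598 yaw -103.1 J [ 13.  22.   5.  -0. -73.  64.] eff [ -0.8 -39.4  19.4   4.3   0.1  -0. ]
[[400.50077053 364.84267523]
 [401.32791517 326.19578783]]
turn [-0.04  0.13 -0.03] shift [ 0.1445 -0.0002 -0.001 ] yaw -103.04
```

View pics/w10.png

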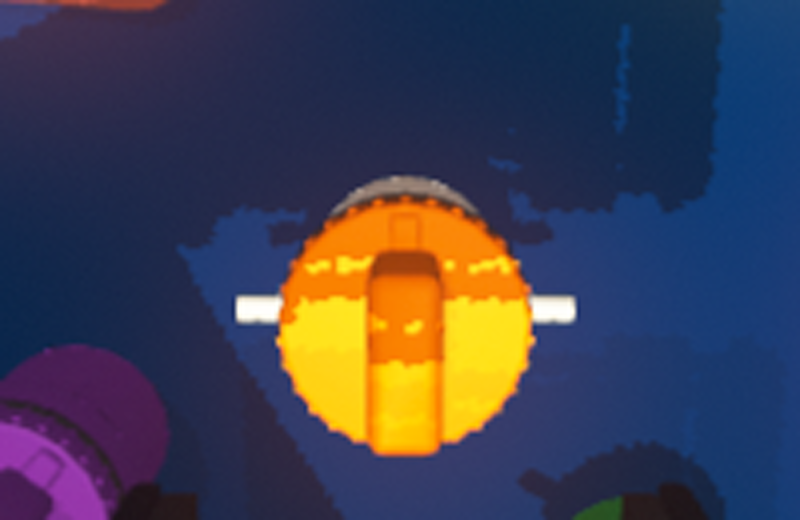

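Bucket unchanged, centred (405,360 in the crop); descend.

>>> move_arm(increments=[0, 0, 0, 0.03, 0, -0.001, 0.06, 0, 0, 0, 0.065, 0, -0.001, 0.06, 0, 0, 0, 0.1, 0, -0.001, 0.06, 0, 0, 0, 0.13, 0, -0.001, 0.06, 0, 0, 0, 0.143, 0, -0.001, 0.05, 0, 0, 0, 0.143, 0, -0.001, 0.01, 0, 0, 0, 0.143, 0, -0.001, 0.01, 0, 0, 0, 0.143, 0, -0.001, 0.01, 0, 0, 0, 0.143, 0, -0.001, 0.01, 0, 0, 0, 0.143, 0, -0.001, 0.01, 0, 0, 0, 0.143, 0, -0.001, 0.01, 0, 0, 0, 0.143, 0, -0.001, 0.01])

```text
time_s: 19.12
tcp_pos: [0.6397, -0.0205, 0.1188]
ee_rot: [[0.002, -0.226, -0.974], [0.001, -0.974, 0.226], [-1.0, -0.001, -0.002]]
wrist_force: [-0.9, 2.1, 2.0]
gripper_width: 0.202
```

>>> move_arm(increments=[0, 0, 0, 0, 0, 0, 0.01, 0, 0, 0, 0, 0, 0, 0.01, 0, 0, 0, 0, 0, 0, 0.01, 0, 0, 0, -0.015, 0, 0, 0.01, 0, 0, 0, -0.035, 0, 0, 0.01, 0, 0, 0, -0.06, 0, 0, 0.01, 0, 0, 0, -0.085, 0, 0, 0.01, 0, 0, 0, -0.11, 0, 0, 0.01, 0, 0, 0, -0.135, 0, 0, 0.01, 0, 0, 0, -0.16, 0, 0, 0.01, 0, 0, 0, -0.172, 0, 0, 0.01, 0, 0, 0, -0.18, 0, 0, 0.01])

```text
time_s: 20.12
tcp_pos: [0.6385, -0.021, 0.2971]
ee_rot: [[-0.002, -0.227, -0.974], [0.001, -0.974, 0.227], [-1.0, -0.0, 0.002]]
wrist_force: [-0.7, 0.3, -6.5]
gripper_width: 0.201
```

```bash
python3 -c "
from h import *
st();go(.518,-.288,.297,-103);go(.518,-.288,.297,-130)"
```

```text
20.1167 tcp [ 0.6385 -0.021   0.2971] F [-0.71  0.27 -6.45] M [0.036 0.004 0.004] w 0.0175 yaw -103.13 J [ 13.  22.   9.  -0. -78.  64.] eff [  0.  -43.4  22.2   5.4   0.1   0. ]
turn [-0.13  0.12  0.01] shift [2.000e-04 2.874e-01 5.680e-02] yaw -103.13
turn [ 2.687e+01  1.200e-01 -2.000e-02] shift [2.000e-04 2.874e-01 5.680e-02] yaw -103.13
```

>>> move_arm(increments=[0, 0, 0, 0, 0.012, 0.002, 0.01, 0, 0, 0, 0, 0.035, 0.007, 0.01, 0, 0, 0, 0, 0.065, 0.013, 0.01, 0, 0, 0, 0, 0.095, 0.019, 0.01, 0, 0, 0, 0, 0.125, 0.025, 0.01, 0, 0, 0, 0, 0.155, 0.031, 0.01, 0, 0, 0, 0, 0.185, 0.037, 0.01, 0, 0, 0, 0, 0.215, 0.043, 0.01, 0, 0, 0, 0, 0.245, 0.049, 0.01, 0, 0, 0, 0, 0.268, 0.053, 0.01, 0, 0, 0, 0, 0.281, 0.056, 0.01, 0, 0, 0, 0, 0.287, 0.057, 0.01])

```text
time_s: 21.12
tcp_pos: [0.5162, -0.2891, 0.2952]
ee_rot: [[-0.005, -0.229, -0.973], [0.002, -0.973, 0.229], [-1.0, -0.001, 0.005]]
wrist_force: [0.5, -0.0, -6.7]
gripper_width: 0.205
```

>>> move_arm(increments=[0, 0, 0, 0, 0, 0, 0.01, 0, 0, 0, 0, 0, 0, 0.01, 0, 0, 0, 0, 0, 0, 0.01, 0, 0, 0, 0, 0, 0, 0.01, 0, 0, 0, 0, 0, 0, 0.01, 0, 0, 0, 0, 0, 0, 0.01])

```text
time_s: 21.62
tcp_pos: [0.519, -0.2868, 0.2977]
ee_rot: [[0.0, -0.225, -0.974], [0.0, -0.974, 0.225], [-1.0, -0.0, -0.0]]
wrist_force: [1.2, -0.2, -5.8]
gripper_width: 0.208
```

```bash
python3 -c "
from h import *
st()
im=r.capture('scene');cv2.imwrite('pics/s11.png',im[:,:,::-1])
im=r.capture('top');crop('t',im,180,130,480,300,2.6,'t11.png');st();print(r.sense()['joint_velocities'])"
```

```text
21.6167 tcp [ 0.519  -0.2868  0.2977] F [ 1.24 -0.18 -5.76] M [ 0.016 -0.02  -0.045] w 0.0181 yaw -103.01 J [-13.  17.   2.  -0. -76.  90.] eff [  0.  -38.5  22.    5.2   0.1  -0. ]
21.7167 tcp [ 0.5188 -0.287   0.2977] F [-0.76  1.33 -6.02] M [-0.07  -0.001  0.004] w 0.018 yaw -103.03 J [-13.  17.   2.  -0. -76.  90.] eff [  0.1 -38.5  22.    5.2   0.1  -0. ]
[-0.23704179  0.01648231 -0.05100861 -0.0841125  -0.04340786  0.12135307]
```

View pics/s11.png

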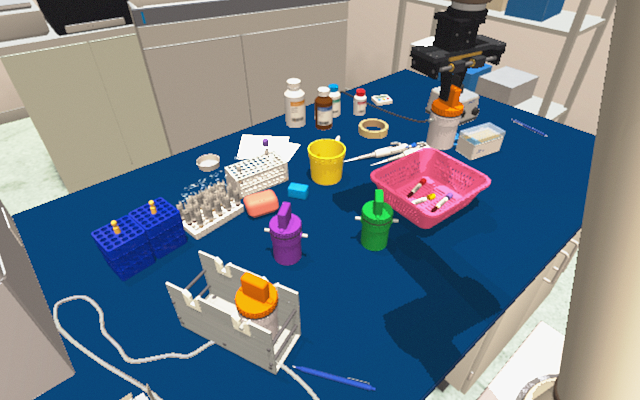

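View pics/t11.png

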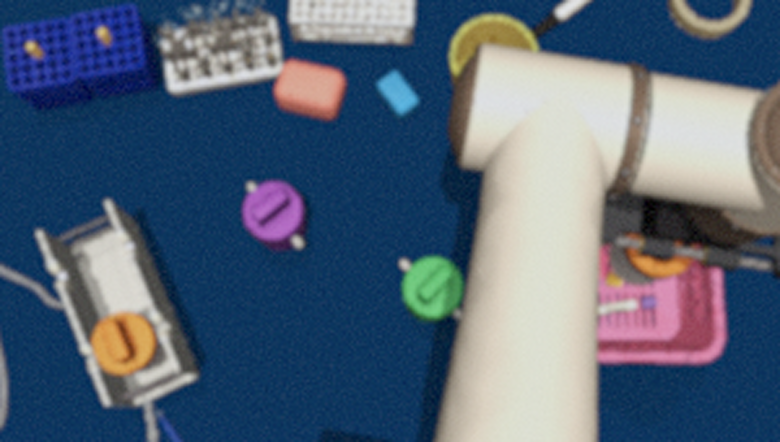

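The scene view (640x400) shows the light bucket hanging at (256,300). The heavy one is held upright over the basket at (444,120), and the bystanders are where they started. The arm is still, so I'm handing in.

```bash
python3 -c "
from station import r
print(r.finish_job())"
```

```text
the job is handed in; nothing more can be done
None
```

I lifted both orange buckets before hanging either. The near one pulled about 3 N (0.30 kg) and the far one about 6 N (0.6 kg). The lighter, near bucket now hangs in the rack place at the −x end. I'm holding the heavier one over the basket. I handed in at about 22 s, and the system gave no verdict.

**Last checks:**
- **Lighter bucket:** the wrist and scene pictures show it hanging upright and released, with both pins in the notches.
- **Heavier bucket:** it is held still and upright with its axis about (0.519, −0.287). I estimated the basket's middle at (0.518, −0.288). Its foot is at about 0.179 m, roughly 100 mm above the rim, and the hand carries about 6 N.
- **Bystanders:** the red pack, blue box and yellow pail look unmoved in the pictures.

**Disagreements:** the scene and wrist cameras placed the rack about 3 mm apart along its length, which the notches took up. The first wrist-camera centring of the bucket between the plates was about 2 mm off, and I corrected it on the way down. No check failed.

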